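Clamp a shaft endwise in a V-block fixture and keep the handle pressed

ROBOT

A 6-joint arm with a two-finger parallel gripper is mounted at the origin on a cart in front of the work surface, level with it; the furniture and walls round the work are solid. World frame = base frame: x ahead of the robot, y to its left, z up, the work surface at z = 0. Lengths are in m, angles in rad, forces in N, time in s.
With the tool pointing down it reaches from about 0.4 to 0.825 m from the base axis. Payload 7 kg.
Tool frame: the origin (TCP) lies on the centre line of the jaws, within the pads' length; the fingertips stand 22 mm ahead of it and the grasp point (between the pads) lies 3 mm ahead of it; z points along the fingers, y is the direction in which the jaws open and shut (so a half turn about z gives the same grasp; the last joint's range is limited). The gripper opens to 88 mm and grips with 3 to 60 N. Pads are 19 mm wide; open, the fingers measure 130 mm over their backs; the gripper's body (78 mm by 193 mm) begins 47 mm behind the grasp point.
Start: joints at [1.472, 0.359, 0.012, 0, -1.224, -0.288], TCP at [0.255, 0.625, 0.249] pointing down, gripper open.
Joint ranges: [-3.07, 3.07], [-1.43, 2.12], [-1.02, 1.25], [-3.03, 1.67], [-3.05, -0], [-3.03, 3.03]. Speed limits (rad/s): [2.39, 2.39, 3.01, 3.14, 3.14, 3.14].

INTERFACE

Orientations are given as [roll, pitch, yaw] about the fixed x, y, z axes, in that order (R = Rz(yaw) Ry(pitch) Rx(roll)).
In Python, from station import arm gives the robot as it stands. The module is installed in compiled form; this text tells all that it offers.
- The arm moves only by the tool arm_command, never from a script. Its argument "motion" is a list of rows, each a list of 3 entries, a list of its own where there are three numbers: the shift along the tool's x, y, z in mm, then the turn, a rotation vector about the tool's x, y, z in degrees, then the opening, from 0 (shut) to 1 (fully open). In form: [[[tx, ty, tz], [wx, wy, wz], grip], ...]. A call has 1 to 20 rows; each row shifts and turns the commanded pose from where the row before left it, along the tool's axes as they then stand; what a row does not reach is not made up. A row lasts 1/12 s, in which the tool goes at most 41.7 mm and 7.16 degrees, less where a joint would pass 70% of its speed; a pose out of reach is approached as far as the arm can. A call is refused whole if a number of a shift passes 41.7 or a number of a turn 7.16, either way. A call with a gripper value outside its range is refused whole. The fingers move at their own pace and stop on an object; "newtons" is the grip in N (left out, the last holds). Time passes only in rows, so rows that do not move let the fingers close. It gives the time, the measured TCP pose, the force and the opening at its end, in the units of the state.
- arm.get_state(): the state, without advancing time (a new reading comes with each control period).
- arm.grab_frame(name): name is "scene" or "side" or "wrist"; returns the picture (420x560x3 uint8, red, green, blue); there is no depth.
- arm.camera_info(name): a dict with "fov_y" (degrees; the focal length in pixels is half the picture's height over the tangent of half this angle, whatever the lens; pixels are square), "cx", "cy" (the principal point, pixels), "k1" (the pictures are not rectified: a ray, as slopes to the right and down, at radius r is drawn at 1 + k1 r^2 times it, then the intrinsics apply), "view" (4x4, takes a point from world to camera coordinates); the wrist camera has in their place "tool_from_camera" (4x4, takes a point from camera to tool coordinates, whose origin is the TCP and whose axes are the flange's). Camera axes: x right, y down, z forward; pixel columns grow to the right and rows downward; lengths in m; the calibration is good to about 2 mm. A picture is of the moment at which its call begins: read the wrist's pose just before it. camera_info takes no time and is no camera call.
- arm.job_done(): hands the job in, once; it reports no verdict.
The state is a dict: "t": time; "q": joint angles; "qd": joint speeds; "joint_efforts": joint torques, N m; "eef_pos": TCP position; "ee_rot": TCP orientation; "force": force on the tool from outside, world axes, zero at the start; "moment": the same for the moment, N m; "width": finger opening in m.
Only numpy, scipy, OpenCV 4.12 (cv2) and the standard library are available. Lean on these libraries where they do the work, as an engineer would, in place of code of your own. Each camera call takes 0.05 s, during which the arm holds its last target. There are 200 camera calls.

TASK

Lay the loose steel shaft into the two V-blocks of the grey fixture so that it sits level in both, between the end stop and the rubber-tipped plunger, and let go of it while the clamp handle is still up. Then press the spring-loaded black handle down until it is level, which pushes the shaft home against the end stop, and finish while still holding the handle level: do not let it spring back. Leave the screw tin, chisel and punch where they are.

Things in the scene. Friction and masses are not known exactly. Their poses are not given: they have to be found in the camera images.
- shaft: loose plain bright-steel round shaft, 18 mm diameter, 200 mm long, 0.2 to 0.4 kg, a shallow groove near each end (both ends alike). Origin in its middle on its axis; its y axis runs along it. It starts lying on the surface (axis 9 mm up), roughly pointing away from the robot, right of the fixture. It can roll
- fixture: fixed fixture: grey base plate 80 x 280 x 10 mm with two dark steel V-blocks, an end stop (68 mm high) at its -y end and the clamp handle's pivot at its +y end (two cheeks 36 mm apart inside, y = 109 to 135 mm, 108 mm high). Origin on the work surface, under the middle of a shaft that is home; y runs along the fixture from the end stop to the handle, z up
- vee_axis (a point): where the middle of a shaft that is home lies: on the axis of a seated shaft, 50.7 mm up, midway between the 90 degree V-blocks (55 mm high, 56 wide, 24 thick along y, 96 mm free between them). Axes as the fixture's. The end stop's face is at y = -100 mm; with the handle up there is room for the shaft's middle from y = 0 to +13 mm (+6 is safe; farther out it lands on the pivot)
- pivot (a point): the handle's hinge axis (fixture y = +122 mm, 95.7 mm above the surface); the hinge is parallel to the fixture's x axis
- handle_grip (a point): middle of the top face of the black hand pad (30 mm wide, 60 mm long, 16 mm thick) at the end of the handle, 103 mm from the hinge. The handle reaches out from the pivot in the fixture's +y direction. Sprung up it slopes 34 degrees upward and this point is some 160 mm up; held level it is 103.7 mm up
- clamp_handle (a joint): angle by which the handle is pressed (rad): 0 = sprung up, 0.6 = level, 0.8 = bottom stop. A spring returns it. Pressed at the pad, it takes 2 N at first and about 11 N at level with the shaft clamped. Its short lower arm swings the plunger toward the end stop, pushing the shaft along the Vs
- end_plunger: round rubber-tipped sprung plunger, 17 mm in diameter, on the handle's lower arm, 45 mm below the hinge; it gives way up to 12 mm. Origin at the middle of its face. At handle level its face meets a shaft that is home and is pressed in by 5 mm
- screw_tin: bystander: round open tin, 64 mm across, 43 mm high, origin under its middle
- chisel: bystander: flat dull cold chisel 30 x 160 x 22 mm, origin under its middle, y along it
- punch: bystander: tapered dull punch, 13 mm thick, 140 mm long, origin under its middle, y along it
There are look-alikes about, which are no part of the job. Leave any orange look-alike of the shaft alone.

How it is judged:
On the way:
1. the shaft lies released in both V-blocks with the handle still up (x of shaft in the frame of vee_axis between -0.003 and 0.003 m and z of shaft in the frame of vee_axis between -0.003 and 0.003 m and y of shaft in the frame of vee_axis between -0.003 and 0.02 m and angle between the y axis of shaft and the y axis of fixture, either way round below 0.04 rad and contact force between the fingers and shaft below 0.1 N and value of joint clamp_handle below 0.1 rad), for 0.2 s.
At the end, for the whole second after the job is handed in: The robot still holds the handle within 0.09 rad (5 degrees, 9 mm at the pad) of level; the plunger presses on the shaft's end with more than 4 N; the shaft rests untouched by the fingers in both V-blocks (within 3 mm and 0.04 rad) and against the end stop (within 3 mm) (value of joint clamp_handle between 0.51 and 0.69 rad and contact force between end_plunger and shaft above 4 N and contact force between any of the fingers, the arm and fixture above 2 N and contact force between the fingers and shaft below 0.1 N and x of shaft in the frame of vee_axis between -0.003 and 0.003 m and z of shaft in the frame of vee_axis between -0.003 and 0.003 m and y of shaft in the frame of vee_axis between -0.003 and 0.003 m and angle between the y axis of shaft and the y axis of fixture, either way round below 0.04 rad and linear speed of shaft below 0.02 m/s); the arm keeps its last pose, push and grip.
It fails at once if the screw tin, chisel or punch is shifted by more than 30 mm (distance of any of screw_tin, chisel, punch from where it was at the start of the episode above 0.03 m).
It also fails if it takes over 48 s, if anything falls off the work surface, if the arm or the gripper's body presses on something with over 40 N, if the wrist force passes 120 N, or if a joint passes its speed limit or range.

## Working session

There is one attempt and no reset: what is moved stays moved. The work goes in short steps, Python scripts to look and compute and a tool call to move; the robot and the scene stay as the last step left them, time stands still between calls to the robot, and variables do not carry over. Pictures are saved under pics/ and viewed, on a budget of 10 in all, crops included, one or two more only if the job needs it, and the job is handed in when it is done.

Besides the shell and the picture viewer there is one more tool, called after "Request:" as name(argument=value, ...) on one line, values as JSON. arm_command: Moves the arm, as the interface text tells. Its arguments: {"type":"object","properties":{"motion":{"type":"array","items":{"type":"array"}},"newtons":{"type":"number"}},"required":["motion"]}

```bash
mkdir -p pics
cat > h.py <<'E'
import numpy as np, cv2
from station import arm
from scipy.spatial.transform import Rotation as R
def save(n,f): cv2.imwrite(f'pics/{f}.png',n[...,::-1])
def cam(name,st=None):
    c=arm.camera_info(name)
    f=210/np.tan(np.radians(c['fov_y'])/2)
    if 'view' in c: M=np.linalg.inv(np.array(c['view']))
    else:
        T=np.eye(4);T[:3,:3]=R.from_euler('xyz',st['ee_rot']).as_matrix();T[:3,3]=st['eef_pos']
        M=T@np.array(c['tool_from_camera'])
    K=np.array([[f,0,c['cx']],[0,f,c['cy']],[0,0,1]])
    return K,np.array([c['k1'],0,0,0,0.]),M
def ray(C,px):
    K,d,M=C
    p=cv2.undistortPoints(np.array(px,float).reshape(-1,1,2),K,d)[:,0]
    v=np.c_[p,np.ones(len(p))]@M[:3,:3].T
    return M[:3,3],v
def onz(C,px,z):
    o,v=ray(C,px); return o+v*((z-o[2])/v[:,2])[:,None]
def tri(C1,p1,C2,p2):
    o1,v1=ray(C1,[p1]);o2,v2=ray(C2,[p2]);v1=v1[0];v2=v2[0]
    s=np.linalg.lstsq(np.c_[v1,-v2],o2-o1,rcond=None)[0]
    a,b=o1+s[0]*v1,o2+s[1]*v2
    return (a+b)/2,np.linalg.norm(a-b)
def proj(C,P):
    K,d,M=C;W=np.linalg.inv(M)
    return cv2.projectPoints(np.array(P,float).reshape(-1,1,3),cv2.Rodrigues(W[:3,:3])[0],W[:3,3],K,d)[0][:,0]
E
python3 - <<'E'
from h import *
st=arm.get_state();print(st)
a=arm.grab_frame('scene');b=arm.grab_frame('side');w=arm.grab_frame('wrist')
for n,i in zip(('scene','side','wrist'),(a,b,w)): save(i,n+'0')
for n in('scene','side','wrist'):print(arm.camera_info(n))
E
```

```text
{'t': 0.0, 'q': array([ 1.47208910e+00,  3.59404057e-01,  1.10240946e-02, -3.38837163e-04,
       -1.22411497e+00, -2.88120407e-01]), 'qd': array([ 5.99723782e-04, -2.06643207e-03,  1.89631066e-03,  5.93654242e-04,
        5.40104305e-05, -6.70288144e-04]), 'joint_efforts': array([ 5.64721831e-04, -5.82716238e+01,  2.93055475e+01,  6.99728832e+00,
        6.95289214e-03, -1.73808612e-04]), 'eef_pos': array([0.25448539, 0.62467771, 0.24759847]), 'ee_rot': array([ 3.13987355e+00, -1.77310742e-04, -3.86942879e-01]), 'force': array([0.334135  , 0.19025783, 0.15615695]), 'moment': array([-0.00614183,  0.02122815,  0.00287251]), 'width': 0.08804573775615565}
{'fov_y': 49.39214964379488, 'cx': 280.27641200181466, 'cy': 203.8971673030513, 'k1': -0.1520335791716654, 'view': array([[ 0.69036976, -0.72332654, -0.01372244, -0.36176491],
       [-0.51204301, -0.47513739, -0.71558117,  0.36093153],
       [ 0.51107882,  0.50104208, -0.69839479,  0.93291375],
       [ 0.        ,  0.        ,  0.        ,  1.        ]])}
{'fov_y': 49.55293393702695, 'cx': 277.13760324490585, 'cy': 212.85294019002677, 'k1': 0.03339440453824895, 'view': array([[ 0.99335445, -0.11321622, -0.0207129 , -0.49567889],
       [-0.08716606, -0.62250238, -0.77774859,  0.15431115],
       [ 0.07515992,  0.77438548, -0.62823412,  1.26629815],
       [ 0.        ,  0.        ,  0.        ,  1.        ]])}
{'fov_y': 64.42093463279687, 'cx': 279.61545439746044, 'cy': 209.25870349256172, 'k1': -0.0029822439356262755, 'tool_from_camera': array([[-3.56436400e-04, -9.60612756e-01, -2.77890277e-01,
         7.37587672e-02],
       [ 9.99999790e-01, -4.92672069e-04,  4.20420429e-04,
        -4.69845153e-04],
       [-5.40770005e-04, -2.77890069e-01,  9.60612730e-01,
        -1.36255533e-01],
       [ 0.00000000e+00,  0.00000000e+00,  0.00000000e+00,
         1.00000000e+00]])}
```

View pics/scene0.png

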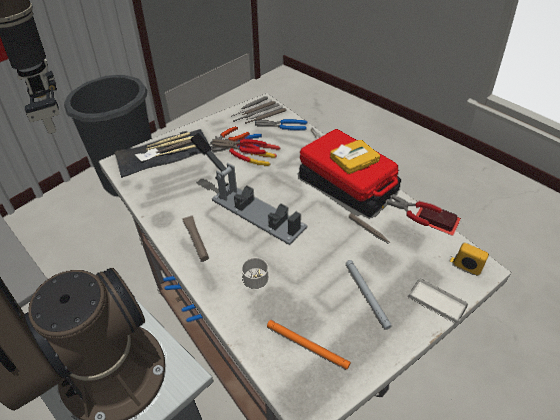

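View pics/side0.png

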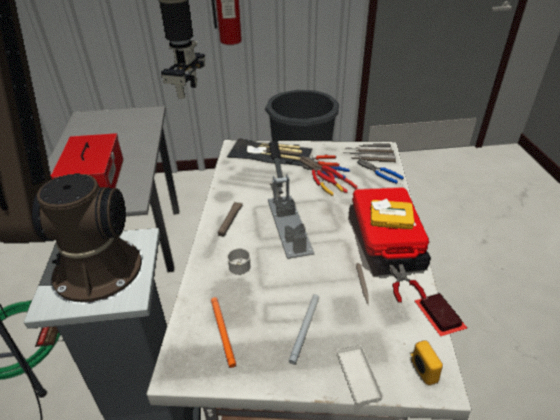

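Candidates for the shaft: the grey-blue rod at scene (368,294) / side (305,328), the orange rod at (308,343), the punch (369,228), the chisel (195,238), and the tool rolls at the back. By its description it is the grey rod. Next is a close crop of it and of the fixture.

Run:
```python
import cv2,numpy as np
a=cv2.imread('pics/scene0.png');b=cv2.imread('pics/side0.png')
def c(i,x,y,w,h,s): return cv2.resize(i[y:y+h,x:x+w],None,fx=s,fy=s,interpolation=cv2.INTER_CUBIC)
A=c(a,190,120,130,130,3);A=cv2.copyMakeBorder(A,0,0,0,10,0)
B=c(b,245,135,80,130,3)
S=c(a,335,250,65,85,3);T=c(b,280,285,50,85,3)
out=np.zeros((600,800,3),np.uint8)
out[:390,:400]=A;out[:390,400:640]=B;out[0:255,640:]=0
out[345:600,:195][:, :]=out[345:600,:195]
out[0:255,645:795]=T
out[300:555,605:800]=S
cv2.imwrite('pics/crop1.png',out)
```

```text
(no output)
```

View pics/crop1.png

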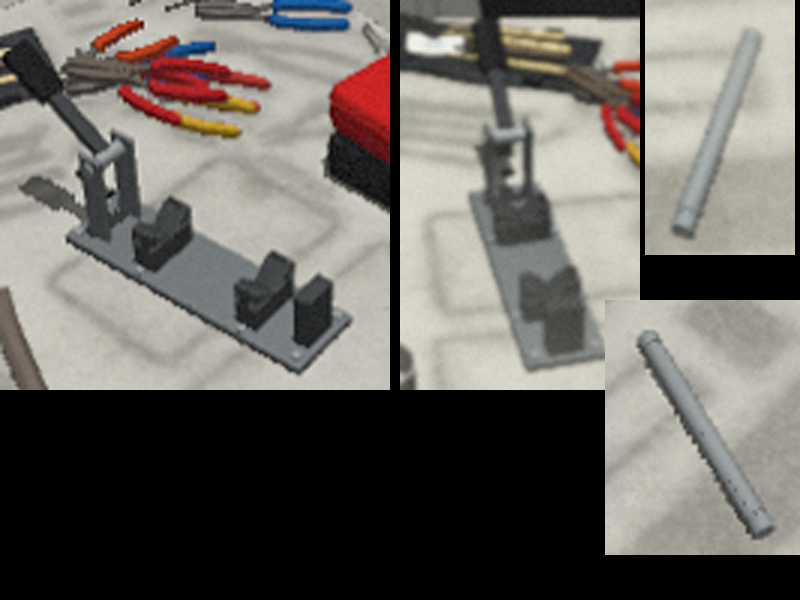

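The crop confirms the plain grey rod with end grooves as the shaft, at scene (349,262)-(388,327) and side (316,296)-(293,362). The fixture's stop end is at scene (298,235), and its handle end at (220,165).

Run:
```python
from h import *
S,D=cam('scene'),cam('side')
for n,a,b in [('shaft far',(349.3,262.3),(315.7,296)),('shaft near',(387.7,326.7),(292.7,361.7)),
 ('plate stop-near L',(290,244),(287.3,257.7)),('plate stop R',(306.7,226.7),(312.3,252.3)),('plate handle L',(212.3,199.3),(268.3,199))]:
  p,e=tri(S,a,D,b);print(n,p.round(4),round(e,4),onz(S,[a],.01)[0].round(4),onz(D,[b],.01)[0].round(4))
for n,a,z in [('tin',(256,284),0),('chisel',(195,238),.02),('punch',(369,228),.01)]: print(n,onz(S,[a],z)[0].round(3))
```

```text
shaft far [ 0.5769 -0.1866  0.0122] 0.0012 [ 0.579  -0.1851  0.01  ] [ 0.5769 -0.1854  0.01  ]
shaft near [ 0.4934 -0.3614  0.0063] 0.0022 [ 0.4921 -0.3614  0.01  ] [ 0.4924 -0.3648  0.01  ]
plate stop-near L [ 0.5241 -0.0349  0.0069] 0.0012 [ 0.5227 -0.0361  0.01  ] [ 0.5233 -0.0388  0.01  ]
plate stop R [ 0.5956 -0.0291  0.0125] 0.0004 [ 0.5976 -0.0275  0.01  ] [ 0.596  -0.0268  0.01  ]
plate handle L [0.4977 0.2446 0.0047] 0.0007 [0.4942 0.2395 0.01  ] [0.4974 0.2382 0.01  ]
tin [ 0.379 -0.057  0.   ]
chisel [0.363 0.152 0.02 ]
punch [ 0.707 -0.153  0.01 ]
```

Request:
arm_command(motion=[[[26.5,23.1,-2.9],[0,0,0],1],[[26.5,23.1,-2.9],[0,0,0],1],[[26.5,23.1,-2.9],[0,0,0],1],[[26.5,23.1,-2.9],[0,0,0],1],[[26.5,23.1,-2.9],[0,0,0],1],[[26.5,23.1,-2.9],[0,0,0],1],[[26.5,23.1,-2.9],[0,0,0],1],[[26.5,23.1,-2.9],[0,0,0],1],[[26.5,23.1,-2.9],[0,0,0],1],[[26.5,23.1,-2.9],[0,0,0],1],[[26.5,23.1,-2.9],[0,0,0],1],[[26.5,23.1,-2.9],[0,0,0],1],[[26.5,23.1,-2.9],[0,0,0],1],[[26.5,23.1,-2.9],[0,0,0],1],[[26.5,23.1,-2.9],[0,0,0],1],[[26.5,23.1,-2.9],[0,0,0],1],[[26.5,23.1,-2.9],[0,0,0],1],[[26.5,23.1,-2.9],[0,0,0],1]])

```text
t: 1.65
eef_pos: [0.5399, 0.0584, 0.3009]
ee_rot: [-3.141, 0.0, -0.387]
force: [1.4, 1.3, 0.3]
width: 0.0879
```

Request:
arm_command(motion=[[[0,0,0],[0,0,6.9],1],[[0,0,0],[0,0,6.9],1],[[0,0,0],[0,0,6.9],1],[[0,0,0],[0,0,6.9],1],[[0,0,0],[0,0,6.9],1],[[0,0,0],[0,0,6.9],1],[[0,0,0],[0,0,6.9],1],[[0,0,0],[0,0,6.9],1],[[0,0,0],[0,0,6.9],1],[[0,0,0],[0,0,0],1],[[0,0,0],[0,0,0],1]])

```text
t: 2.57
eef_pos: [0.5394, 0.0601, 0.3006]
ee_rot: [3.141, -0.0, -1.467]
force: [-0.5, -0.2, -0.9]
width: 0.0876
```

```bash
cat >> h.py <<'E'
import pickle
def shot(n):
    st=arm.get_state(); i=arm.grab_frame('wrist'); save(i,n); pickle.dump(st,open(f'pics/{n}.pkl','wb')); return st
def wc(n): return cam('wrist',pickle.load(open(f'pics/{n}.pkl','rb')))
E
python3 - <<'E'
from h import *
s=shot('w1');print(s['t'],s['q'],s['eef_pos'],s['ee_rot'],s['force'])
E
```

```text
2.5667 [ 4.72049777e-01  1.09841618e-01 -1.97253039e-01 -6.38922510e-05
 -1.26409041e+00 -3.68052240e-01] [0.53939588 0.06006022 0.30057991] [ 3.14120803e+00 -8.30437247e-05 -1.46681808e+00] [-0.48356791 -0.22097663 -0.92525674]
```

View pics/w1.png

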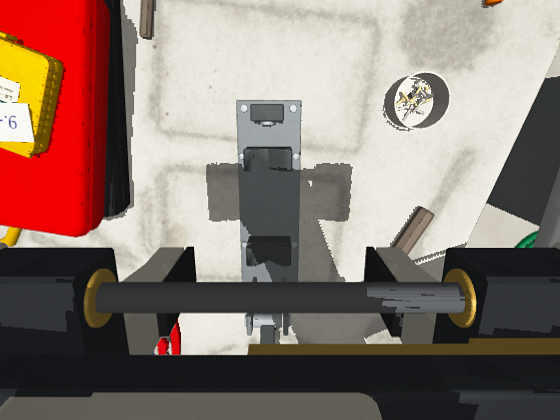

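The wrist view shows the fixture from above, with the stop at (267,112), the V-blocks at (267,160) and (268,250), the plate's end corners at (236,101) and (300,101), and the tin at (417,101). I'll take a second view from a diagonal shift.

Request:
arm_command(motion=[[[10,-20,0],[0,0,0],1],[[10,-20,0],[0,0,0],1],[[10,-20,0],[0,0,0],1],[[0,0,0],[0,0,0],1],[[0,0,0],[0,0,0],1]])

```text
t: 3.03
eef_pos: [0.6026, 0.0358, 0.2998]
ee_rot: [3.14, -0.0, -1.469]
force: [-0.7, 0.0, -1.1]
width: 0.0878
```

Run:
```python
from h import *
s=shot('w2');print(s['t'],s['eef_pos'],s['ee_rot'])
a=cv2.imread('pics/w1.png')[90:280,215:325];b=cv2.imread('pics/w2.png')
K=wc('w2');A=wc('w1')
o=proj(K,onz(A,[(215,90)],.03))[0].astype(int);print(o)
x,y=max(o[0]-5,0),max(o[1]-5,0);print(x,y)
b=b[y:y+190,x:x+130]
f=lambda i:cv2.resize(i,None,fx=3,fy=3,interpolation=cv2.INTER_CUBIC)
a,b=f(a),f(b)
h=min(len(a),len(b))
cv2.imwrite('pics/crop2.png',np.hstack([a[:h],np.zeros((h,10,3),np.uint8),b[:h]]))
```

```text
3.0333 [0.60264828 0.03583217 0.29976398] [ 3.14000108e+00 -3.08400060e-04 -1.46908306e+00]
[267 117]
262 112
```

View pics/crop2.png

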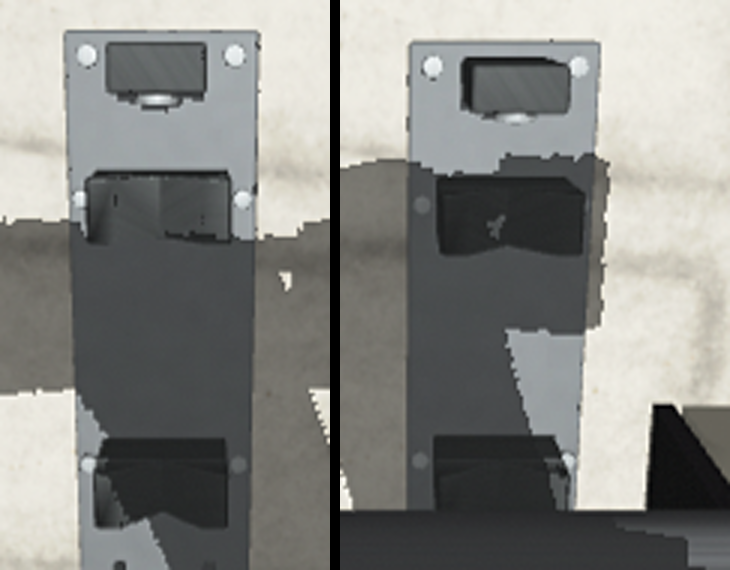

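Run:
```python
from h import *
A,B=wc('w1'),wc('w2')
L=lambda u,v:(215+(u+.5)/3-.5,90+(v+.5)/3-.5)
Rr=lambda u,v:(262+(u-340+.5)/3-.5,112+(v+.5)/3-.5)
P={}
for n,a,b in [('scrS_l',(87,56),(433,67)),('scrS_r',(236,56),(580,67)),('scr1_l',(80,200),(421,206)),('scr2_l',(89,465),(420,461)),('scr2_r',(239,466),(568,461)),
('corn_l',(65,31),(408,42)),('corn_r',(259,31),(601,42)),('stop_fl',(108,96),(474,113)),('stop_fr',(206,95),(569,113)),('stop_bl',(107,42),(473,62)),('stop_br',(207,41),(570,62)),
('button',(158,108),(516,124)),('V1_l',(89,243),(438,252)),('V1_r',(230,240),(585,250))]:
  p,e=tri(A,L(*a),B,Rr(*b));P[n]=p;print(n,p.round(4),round(e,4))
S,D=cam('scene'),cam('side')
m=lambda *k:np.mean([P[i] for i in k],0)
# plane-based: screws/corners of plate z=.01 averaged over two views
def pl(a,b,z):return (onz(A,[L(*a)],z)[0]+onz(B,[Rr(*b)],z)[0])/2
q={'S':(pl((87,56),(433,67),.01)+pl((236,56),(580,67),.01))/2,'2':(pl((89,465),(420,461),.01)+pl((239,466),(568,461),.01))/2,'C':(pl((65,31),(408,42),.01)+pl((259,31),(601,42),.01))/2,
 'stopf':(pl((108,96),(474,113),.068)+pl((206,95),(569,113),.068))/2,'stopb':(pl((107,42),(473,62),.068)+pl((207,41),(570,62),.068))/2,'V1':(pl((89,243),(438,252),.055)+pl((230,240),(585,250),.055))/2,
 'V2':(onz(A,[L(96,525)],.055)[0]+onz(A,[L(227,525)],.055)[0])/2,'V1A':(onz(A,[L(86,175)],.055)[0]+onz(A,[L(232,175)],.055)[0])/2,
 '1scr':(onz(A,[L(80,200)],.01)[0]+onz(A,[L(244,200)],.01)[0])/2}
for k in q:print(k,q[k].round(4))
d=q['2']-q['S'];print('yaw of fixture y',np.arctan2(d[1],d[0]),np.pi/2+.099)
y=d/np.linalg.norm(d);x=np.array([y[1],-y[0],0])
for k in q: print(k,'along',((q[k]-q['S'])@y).round(4),'across',((q[k]-q['S'])@x).round(4))
```

```text
scrS_l [ 0.59   -0.0147  0.0125] 0.0001
scrS_r [ 0.5299 -0.021   0.0148] 0.0002
scr1_l [0.5886 0.0436 0.0132] 0.0
scr2_l [0.576  0.1633 0.012 ] 0.0001
scr2_r [0.5079 0.1562 0.013 ] 0.0005
corn_l [ 0.6011 -0.0235  0.0012] 0.0003
corn_r [ 0.5215 -0.0317  0.008 ] 0.0001
stop_fl [ 0.5759 -0.0022  0.0654] 0.0013
stop_fr [ 0.541  -0.0059  0.0647] 0.0008
stop_bl [ 0.5781 -0.0204  0.0619] 0.0007
stop_br [ 0.5426 -0.0242  0.0614] 0.0002
button [0.5581 0.001  0.0529] 0.0004
V1_l [0.5811 0.0565 0.0407] 0.0001
V1_r [0.5261 0.046  0.0598] 0.0011
S [ 0.5597 -0.0178  0.01  ]
2 [0.5417 0.1609 0.01  ]
C [ 0.5612 -0.0276  0.01  ]
stopf [ 0.5586 -0.0042  0.068 ]
stopb [ 0.5607 -0.0224  0.068 ]
V1 [0.5532 0.0502 0.055 ]
V2 [0.5409 0.1692 0.055 ]
V1A [0.5555 0.0255 0.055 ]
1scr [0.5543 0.0405 0.01  ]
yaw of fixture y 1.6712363490101634 1.6697963267948965
S along 0.0 across 0.0
2 along 0.1796 across -0.0
C along -0.0099 across 0.0004
stopf along 0.0136 across 0.0002
stopb along -0.0046 across 0.0005
V1 along 0.0684 across 0.0003
V2 along 0.188 across 0.0
V1A along 0.0435 across 0.0001
1scr along 0.0585 across 0.0004
```

The fixture is pinned: home vee point ≈ (0.548, 0.0996), y-axis yaw 1.671. Now over to the shaft.

Request:
arm_command(motion=[[[33.4,9.8,0],[0,0,0],1],[[33.4,9.8,0],[0,0,0],1],[[33.4,9.8,0],[0,0,0],1],[[33.4,9.8,0],[0,0,0],1],[[33.4,9.8,0],[0,0,0],1],[[33.4,9.8,0],[0,0,0],1],[[33.4,9.8,0],[0,0,0],1],[[33.4,9.8,0],[0,0,0],1],[[0,0,0],[0,0,6.3],1],[[0,0,0],[0,0,6.3],1],[[0,0,0],[0,0,6.3],1],[[0,0,0],[0,0,6.3],1],[[0,0,0],[0,0,6.3],1],[[0,0,0],[0,0,0],1],[[0,0,0],[0,0,0],1]])

```text
t: 4.33
eef_pos: [0.5506, -0.237, 0.3012]
ee_rot: [-3.141, 0.0, -2.015]
force: [-0.5, 0.9, 0.3]
width: 0.0873
```

Run:
```python
from h import *
s=shot('w3');print(s['t'],s['q'],s['eef_pos'],s['ee_rot'])
```

```text
4.3333 [-8.07498266e-02  2.05644331e-01 -7.97251985e-02 -8.18621478e-05
 -1.28485647e+00 -3.63920978e-01] [ 0.55057586 -0.23695476  0.30115906] [-3.14108764e+00  2.76410823e-04 -2.01549013e+00]
```

View pics/w3.png

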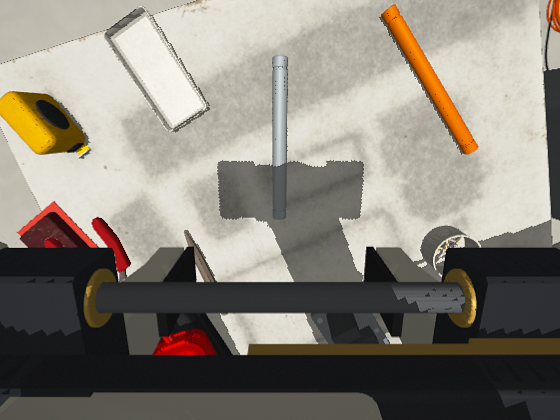

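The shaft lies upright in the view from (280,55) to (279,219), clear on both sides. The orange rod is well away, at (430,80).

Run:
```python
from h import *
im=cv2.imread('pics/w3.png').astype(int); g=im.mean(2)
# side edges per row by gradient around col 279
pts=[]
for r in list(range(75,150,6))+list(range(178,212,6)):
    d=np.diff(g[r,262:298]); d=abs(np.convolve(d,[.5,.5],'same'))
    l=262+np.argmax(d[:17]);q=262+17+np.argmax(d[17:]);pts.append((r,l,q))
p=np.array(pts);print(p.T)
c=(p[:,1]+p[:,2])/2+.5; k=np.polyfit(p[:,0],c,1); print(k, np.std(c-np.polyval(k,p[:,0])))
print(g[48:64,280].round(),g[210:226,279].round())
A=wc('w3');s=pickle.load(open('pics/w3.pkl','rb'))
e=[(np.polyval(k,r),r) for r in (55,219)]
w=onz(A,e,.009);print(w.round(4),np.linalg.norm(w[0]-w[1]));m=w.mean(0);d=w[1]-w[0]
print('mid',m,'yaw along -d',np.arctan2(-d[1],-d[0]))
S,D=cam('scene'),cam('side')
print(tri(A,e[0],S,(387.7,326.7)),tri(A,e[1],S,(349.3,262.3)))
print(tri(A,e[0],D,(292.7,361.7)),tri(A,e[1],D,(315.7,296)))
Rm=R.from_euler('xyz',s['ee_rot']).as_matrix();print('tool delta mm to mid',(Rm.T@(m-s['eef_pos'])*1000).round(1))
```

```text
[[ 75  81  87  93  99 105 111 117 123 129 135 141 147 178 184 190 196 202
  208]
 [272 276 272 276 272 272 271 271 271 272 272 272 272 275 272 272 272 272
  273]
 [288 283 288 288 287 287 287 287 287 287 287 287 287 286 286 286 286 286
  285]]
[-6.96972448e-03  2.80980434e+02] 0.6507910468553741
[186. 188. 189. 190. 186. 182. 181. 173. 203. 215. 212. 212. 211. 210.
 211. 210.] [ 89.  85.  89.  88.  88.  88.  88.  88.  87.  89. 110. 109. 109. 110.
 111. 111.]
[[ 0.488  -0.3628  0.009 ]
 [ 0.5767 -0.1799  0.009 ]] 0.20324060976664007
mid [ 0.53235335 -0.27135078  0.009     ] yaw along -d -2.022621276939576
(array([ 0.4886187 , -0.36222717,  0.01553239]), np.float64(0.0007959912445946711)) (array([ 0.57660888, -0.18375993,  0.01321482]), np.float64(0.005147423851175498))
(array([ 0.49026746, -0.36330805,  0.00846684]), np.float64(0.004724863885040816)) (array([ 0.57825302, -0.17753689,  0.00065779]), np.float64(0.0007484491575181635))
tool delta mm to mid [ 39.    1.8 292.1]
```

Request:
arm_command(motion=[[[19.5,0.9,20],[0,0,0.4],1],[[19.5,0.9,30],[0,0,0],1],[[0,0,35],[0,0,0],1],[[0,0,35],[0,0,0],1],[[0,0,35],[0,0,0],1],[[0,0,35],[0,0,0],1],[[0,0,30],[0,0,0],1],[[0,0,20],[0,0,0],1],[[0,0,12],[0,0,0],1],[[0,0,12],[0,0,0],1],[[0,0,0],[0,0,0],1],[[0,0,0],[0,0,0],1]], newtons=30)

```text
t: 5.38
eef_pos: [0.532, -0.2715, 0.0365]
ee_rot: [3.14, -0.0, -2.025]
force: [0.2, 0.8, 0.0]
width: 0.0877
```

Request:
arm_command(motion=[[[0,0,6],[0,0,0],1],[[0,0,5.5],[0,0,0],1],[[0,0,0],[0,0,0],0.5],[[0,0,0],[0,0,0],0.3],[[0,0,0],[0,0,0],0.1],[[0,0,0],[0,0,0],0.0],[[0,0,0],[0,0,0],0.0],[[0,0,0],[0,0,0],0.0],[[0,0,0],[0,0,0],0.0],[[0,0,0],[0,0,0],0.0],[[0,0,0],[0,0,0],0.0],[[0,0,0],[0,0,0],0.0],[[0,0,0],[0,0,0],0.0]], newtons=30)

```text
t: 6.47
eef_pos: [0.5325, -0.2718, 0.0253]
ee_rot: [-3.141, 0.0, -2.027]
force: [-0.4, -0.3, 1.4]
width: 0.0197
```

Request:
arm_command(motion=[[[0,0,0],[0,0,0],0.0],[[0,0,-10],[0,0,0],0.0],[[0,0,-25],[0,0,0],0.0],[[0,0,-35],[0,0,0],0.0],[[0,0,-35],[0,0,0],0.0],[[0,0,-35],[0,0,0],0.0],[[0,0,-35],[0,0,0],0.0],[[0,0,0],[0,0,0],0.0],[[0,0,0],[0,0,0],0.0]])

```text
t: 7.22
eef_pos: [0.533, -0.2718, 0.203]
ee_rot: [-3.137, 0.002, -2.028]
force: [0.4, 0.9, -3.4]
width: 0.0169
```

Run:
```python
from h import *
s=shot('w4');print(s['t'],s['eef_pos'],s['ee_rot'],s['width'],s['force'])
b=arm.grab_frame('side');save(b,'side4');a=arm.grab_frame('scene');save(a,'scene4')
p=s['eef_pos']
f=lambda i:cv2.resize(i,None,fx=2,fy=2,interpolation=cv2.INTER_CUBIC)
def cr(n,i):
    c=proj(cam(n),[p])[0].astype(int);x=min(max(c[0]-65,0),430);y=max(c[1]-65,0);print(n,x,y);return f(i[y:y+130,x:x+130,::-1])
w=cv2.imread('pics/w4.png')
w=cv2.resize(w,(520,390))
o=np.zeros((650,780,3),np.uint8)
o[:260,:260]=cr('side',b);o[260:520,:260]=cr('scene',a);o[:390,260:]=w
cv2.imwrite('pics/crop4.png',o[:520])
```

```text
7.2167 [ 0.5329567  -0.27176768  0.20297264] [-3.13733261e+00  1.55437887e-03 -2.02752492e+00] 0.016922682460885716 [ 0.36930921  0.90688786 -3.43435433]
side 240 203
scene 312 174
```

View pics/crop4.png

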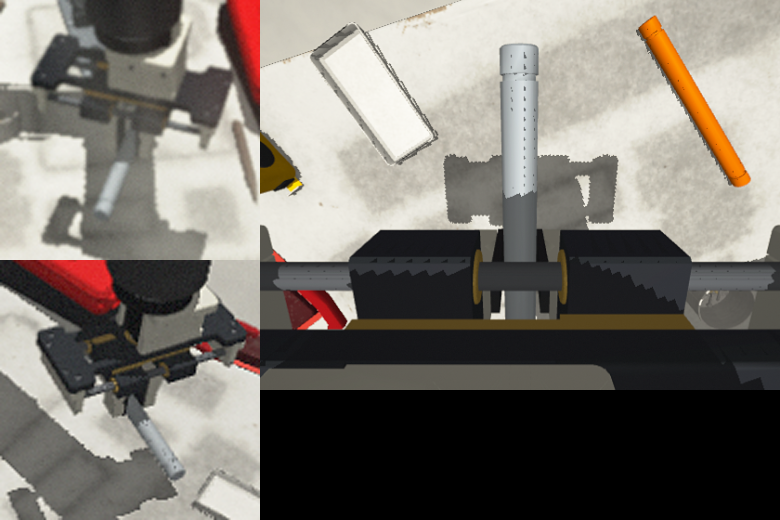

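The shaft is held, with its near end in wrist view at about (279,47) px. The side and scene insets suggest it may droop, so I'll measure the tilt and end position in the tool frame.

Run:
```python
from h import *
im=cv2.imread('pics/w4.png');g=im.astype(float).mean(2)
C=arm.camera_info('wrist');T=np.array(C['tool_from_camera']);K,d,_=wc('w4')
res=[]
for r in [52,60,66,90,100,115,125,135,150,170,190,205]:
    row=cv2.GaussianBlur(g,(3,3),0)[r]; dd=abs(np.diff(row))
    l=245+np.argmax(dd[245:275])+.5; q=283+np.argmax(dd[283:315])+.5
    u=cv2.undistortPoints(np.array([[[l,r]],[[q,r]]],float),K,d)[:,0]
    # ray tangent planes: half-angle -> distance
    v=np.c_[u,np.ones(2)];v/=np.linalg.norm(v,axis=1)[:,None]
    al=np.arccos(v[0]@v[1])/2;dist=.009/np.sin(al);c=v.sum(0);c/=np.linalg.norm(c)
    P=T[:3,:3]@(c*dist)+T[:3,3];res.append((r,l,q,*(P*1000).round(1)))
res=np.array(res);print(res)
b=res[1:];k=np.polyfit(b[:,3],b[:,5],1);print('tool z vs x slope',k,'y vs x',np.polyfit(b[:,3],b[:,4],1))
col=g[35:75,279];print(col.round().astype(int))
```

```text
[[ 52.  257.5 299.5  99.8   0.8  19.8]
 [ 60.  257.5 283.5 110.   -5.  114.2]
 [ 66.  257.5 299.5  94.    0.8  18.2]
 [ 90.  257.5 299.5  84.1   0.8  15.4]
 [100.  258.5 299.5  80.1   1.   17.9]
 [115.  258.5 299.5  73.8   1.   16.1]
 [125.  258.5 299.5  69.5   1.   14.9]
 [135.  258.5 298.5  65.1   0.7  17.4]
 [150.  259.5 283.5  48.   -4.8 116.5]
 [170.  247.5 283.5  47.2  -5.8  29.7]
 [190.  262.5 283.5  11.2  -4.4 143.1]
 [205.  262.5 291.5  19.7  -0.4  63.5]]
tool z vs x slope [-0.66067099 93.74122757] y vs x [ 0.02910846 -3.23222891]
[229 227 227 227 227 228 227 227 228 228 227 194 165 173 218 215 215 215
 215 216 216 216 216 217 217 216 215 215 213 213 212 211 209 209 208 207
 207 206 205 205]
```

Request:
arm_command(motion=[[[0,0,0],[0,0,-6.38],0],[[0,0,0],[0,0,-6.38],0],[[0,0,0],[0,0,-6.38],0],[[0,0,0],[0,0,-6.38],0],[[0,0,0],[0,0,-6.38],0],[[-20,-3,0],[0,0,0],0],[[-31,-4.3,0],[0,0,0],0],[[-31,-4.3,0],[0,0,0],0],[[-31,-4.3,0],[0,0,0],0],[[-31,-4.3,0],[0,0,0],0],[[-31,-4.3,0],[0,0,0],0],[[-31,-4.3,0],[0,0,0],0],[[-31,-4.3,0],[0,0,0],0],[[-31,-4.3,0],[0,0,0],0],[[-31,-4.3,0],[0,0,0],0],[[-31,-4.3,0],[0,0,0],0],[[-30,-4,0],[0,0,0],0],[[-14,-2,0],[0,0,0],0],[[0,0,0],[0,0,0],0],[[0,0,0],[0,0,0],0]], newtons=40)

```text
t: 9.03
eef_pos: [0.5458, 0.106, 0.1986]
ee_rot: [3.139, -0.001, -1.469]
force: [-0.4, -0.2, -3.6]
width: 0.0169
```

Request:
arm_command(motion=[[[0.5,-1.5,20],[0,0,-0.1],0],[[0,0,30],[0,0,0],0],[[0,0,25],[0,0,0],0],[[0,0,8],[0,0,0],0],[[0,0,0],[0,0,0],0],[[0,0,0],[0,0,0],0]])

```text
t: 9.53
eef_pos: [0.5484, 0.1045, 0.1175]
ee_rot: [3.141, -0.001, -1.469]
force: [1.3, -0.1, -3.2]
width: 0.017
```

Run:
```python
from h import *
s=shot('w5');print(s['t'],s['eef_pos'],s['ee_rot'],s['width'],s['force'])
a=arm.grab_frame('scene');save(a,'scene5');b=arm.grab_frame('side');save(b,'side5')
f=lambda i,k:cv2.resize(i,None,fx=k,fy=k,interpolation=cv2.INTER_CUBIC)
w=cv2.imread('pics/w5.png')[0:260,140:420]
o=np.zeros((600,800,3),np.uint8)
o[:390,:420]=f(w,1.5)
x=a[110:250,190:320,::-1];x=f(x,2.9);o[:x.shape[0],420:420+x.shape[1]]=x[:, :380]
y=b[165:265,240:330,::-1];y=f(y,2);o[395:595,:180]=y
cv2.imwrite('pics/crop5.png',o)
```

```text
9.5333 [0.54840562 0.10451679 0.1174928 ] [ 3.14090037e+00 -8.96625222e-04 -1.46932383e+00] 0.01699501315541764 [ 1.30702083 -0.07207019 -3.17446112]
```

View pics/crop5.png

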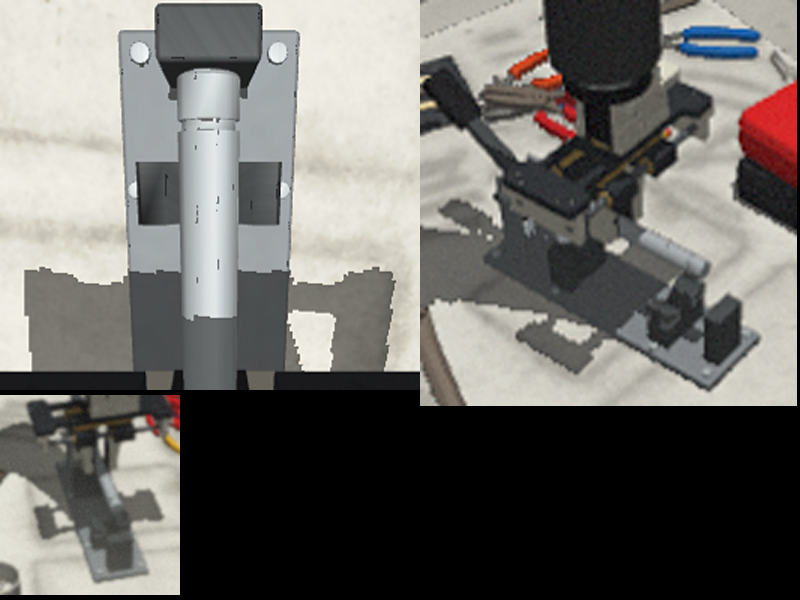

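Run:
```python
from h import *
A=wc('w5');s=pickle.load(open('pics/w5.pkl','rb'))
print('stopf px->world',onz(A,[(140+209/1.5,62/1.5)],.068), 'earlier .5586 -.0042')
print('predicted px of earlier est',proj(A,[[.5586,-.0042,.068]]))
end=onz(A,[(140+209/1.5,68/1.5)],s['eef_pos'][2]-.016+.009)[0];print('shaft end top',end)
y=np.array([-.1002,.995,0]);S=np.array([.5597,-.0178,0])
print('end along from S (button tip ~.0187, want .0247)',(end-S)@y,' TCP along-.118:',(s['eef_pos']-S)@y-.118, 'across',(s['eef_pos']-S)@np.array([.995,.1002,0]))
g=cv2.imread('pics/w5.png').astype(float).mean(2);print(g[30:60,279].round().astype(int))
```

```text
stopf px->world [[ 0.55864134 -0.0039834   0.068     ]] earlier .5586 -.0042
predicted px of earlier est [[279.4575283   40.87523776]]
shaft end top [0.55771055 0.00543797 0.1104928 ]
end along from S (button tip ~.0187, want .0247) 0.02332111962952711  TCP along-.118: 0.004836901293103588 across 0.0010182325958307348
[107 107 108 106 104 103 101  96  84  74  61  41  30  31  35 103 207 176
 179 225 223 222 222 222 223 223 223 224 224 223]
```

Request:
arm_command(motion=[[[-1.5,1.0,15],[0,0,0.1],0],[[0,0,15],[0,0,0],0],[[0,0,10],[0,0,0],0],[[0,0,4],[0,0,0],0],[[0,0,0],[0,0,0],0],[[0,0,0],[0,0,0],0]])

```text
t: 10.18
eef_pos: [0.5474, 0.1068, 0.0739]
ee_rot: [-3.141, -0.0, -1.47]
force: [-0.1, 0.4, -3.1]
width: 0.0172
```

Request:
arm_command(motion=[[[0,0,1.5],[0,0,0],0],[[0,0,1.5],[0,0,0],0],[[0,0,0],[0,0,0],0],[[0,0,0],[0,0,0],0]])

```text
t: 10.52
eef_pos: [0.5471, 0.1067, 0.0705]
ee_rot: [-3.141, 0.0, -1.471]
force: [-0.2, -0.5, -2.9]
width: 0.0172
```

Request:
arm_command(motion=[[[0,0,1.5],[0,0,0],0],[[0,0,1],[0,0,0],0],[[0,0,0],[0,0,0],0],[[0,0,0],[0,0,0],0]])

```text
t: 10.85
eef_pos: [0.5477, 0.1069, 0.068]
ee_rot: [-3.14, 0.0, -1.47]
force: [1.4, -1.0, -1.4]
width: 0.0167
```

Request:
arm_command(motion=[[[0,0,1],[0,0,0],0],[[0,0,0],[0,0,0],0],[[0,0,0],[0,0,0],0]])

```text
t: 11.1
eef_pos: [0.5482, 0.107, 0.0675]
ee_rot: [-3.139, 0.0, -1.47]
force: [4.4, -0.4, 2.1]
width: 0.0167
```

Request:
arm_command(motion=[[[0,-1.2,0.5],[0,0,0],0],[[0,0,0.5],[0,0,0],0],[[0,0,0],[0,0,0],0],[[0,0,0],[0,0,0],0]])

```text
t: 11.43
eef_pos: [0.5487, 0.1071, 0.0669]
ee_rot: [-3.14, 0.0, -1.47]
force: [-0.9, -0.0, 12.0]
width: 0.0169
```

Request:
arm_command(motion=[[[0,0,-0.5],[0,0,0],0.15],[[0,0,0],[0,0,0],0.3],[[0,0,0],[0,0,0],0.5],[[0,0,0],[0,0,0],0.6],[[0,0,0],[0,0,0],0.6],[[0,0,0],[0,0,0],0.6],[[0,0,-20],[0,0,0],0.6],[[0,0,-40],[0,0,0],0.6],[[0,0,-40],[0,0,0],0.6],[[0,0,-40],[0,0,0],0.6],[[0,0,-20],[0,0,0],0.6],[[0,0,0],[0,0,0],0.6],[[0,0,0],[0,0,0],0.6]])

```text
t: 12.52
eef_pos: [0.5485, 0.107, 0.2276]
ee_rot: [-3.139, 0.001, -1.471]
force: [-0.7, 0.7, -1.2]
width: 0.0527
```

Run:
```python
from h import *
s=shot('w6');print(s['t'],s['eef_pos'],s['ee_rot'],s['width'],s['force'])
a=arm.grab_frame('scene');save(a,'scene6')
f=lambda i,k:cv2.resize(i,None,fx=k,fy=k,interpolation=cv2.INTER_CUBIC)
w=cv2.imread('pics/w6.png')[40:300,140:420]
o=np.zeros((410,800,3),np.uint8)
o[:390,:420]=f(w,1.5)
x=a[110:250,190:320,::-1];x=f(x,2.9);o[:x.shape[0],420:420+x.shape[1]]=x[:, :380]
cv2.imwrite('pics/crop6.png',o)
```

```text
12.5167 [0.54846838 0.10701994 0.22758284] [-3.13922234e+00  1.42884887e-03 -1.47076154e+00] 0.05269216517322426 [-0.68447057  0.66600772 -1.16263713]
```

View pics/crop6.png

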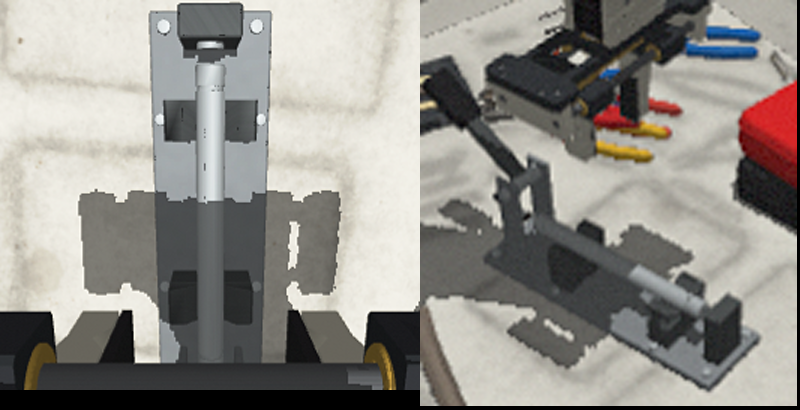

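The shaft lies in both V-blocks, released, with a ~6 mm gap between its end (210,62) and the stop button (210,45), and the handle is still up. Now I'll go over the pad with closed fingers.

Request:
arm_command(motion=[[[-20,0,-5],[0,0,0],0],[[-34,0,0],[0,0,0],0],[[-34,0,0],[0,0,0],0],[[-34,0.4,0],[0,0,0],0],[[-34,0,0],[0,0,0],0],[[-34,0,0],[0,0,0],0],[[-14.5,0,0],[0,0,0],0],[[0,0,0],[0,0,0],0],[[0,0,0],[0,0,0],0],[[0,0,0],[0,0,0],0]])

```text
t: 13.45
eef_pos: [0.527, 0.3093, 0.2301]
ee_rot: [3.14, -0.001, -1.471]
force: [-0.9, -0.9, -0.1]
width: 0.0002
```

Run:
```python
from h import *
s=shot('w7');print(s['t'],s['eef_pos'],s['ee_rot'],s['width'])
a=arm.grab_frame('scene');b=arm.grab_frame('side');save(a,'scene7');save(b,'side7')
S,D=cam('scene'),cam('side');pad=[[.5286,.3016,.160]];tip=[s['eef_pos']+np.array([0,0,-.022])]
print('pad pred',proj(S,pad),proj(D,pad),'tip',proj(S,tip),proj(D,tip))
a0,b0=[cv2.imread(f'pics/{n}0.png') for n in('scene','side')]
f=lambda i,x,y:cv2.resize(i[y:y+80,x:x+80],None,fx=4,fy=4,interpolation=cv2.INTER_CUBIC)
o=np.zeros((600,800,3),np.uint8)
def mk(i,p,col):
    cv2.circle(i,tuple(np.round(p[0]).astype(int)),1,col,-1)
for k,(i0,i1,C,x,y) in enumerate([(a0,a[...,::-1].copy(),S,165,95),(b0,b[...,::-1].copy(),D,235,115)]):
    i0=i0.copy();mk(i0,proj(C,pad),(0,0,255))
    o[k*300:k*300+300,:320]=f(i0,x,y)[:300];o[k*300:k*300+300,330:650]=f(i1,x,y)[:300]
cv2.imwrite('pics/crop7.png',o[:,:660])
```

```text
13.45 [0.5270037  0.30926795 0.23008247] [ 3.13980000e+00 -1.49317474e-03 -1.47077726e+00] 0.0001871112189225801
pad pred [[201.04179336 142.77876153]] [[274.59024957 148.32871723]] tip [[196.49231355 127.47763221]] [[273.43485872 133.66303429]]
```

View pics/crop7.png

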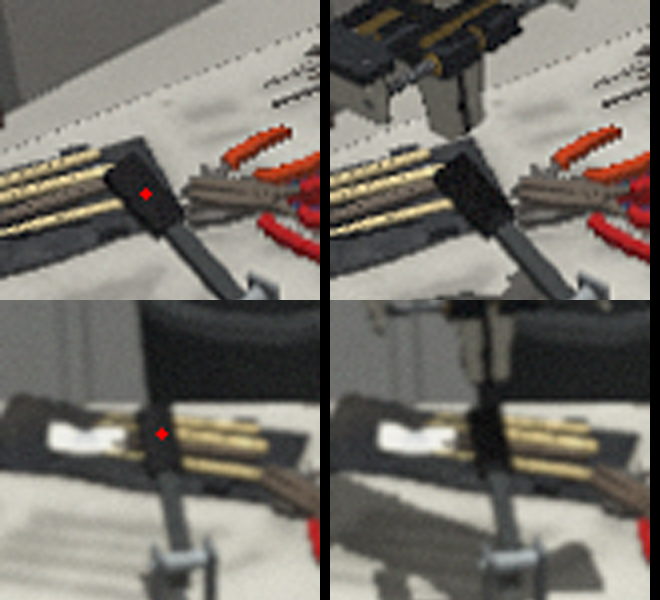

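The projected pad middle lands on the black pad in both views, and the closed fingers are right above it. Pressing down.

Request:
arm_command(motion=[[[0,0,15],[0,0,0],0],[[0,0,15],[0,0,0],0],[[0,0,8],[0,0,0],0],[[0,0,6],[0,0,0],0],[[0,0,5],[0,0,0],0],[[0,0,5],[0,0,0],0],[[0,0,5],[0,0,0],0],[[0,0,5],[0,0,0],0],[[0,0,0],[0,0,0],0]], newtons=20)

```text
t: 14.35
eef_pos: [0.5273, 0.3102, 0.1666]
ee_rot: [3.141, -0.0, -1.471]
force: [0.6, -0.0, 2.3]
width: 0.0003
```

Request:
arm_command(motion=[[[0,0,5],[0,0,0],0],[[0,0,5],[0,0,0],0],[[0,0,5],[0,0,0],0],[[0,0,5],[0,0,0],0],[[0,0,5],[0,0,0],0],[[0,0,5],[0,0,0],0],[[0,0,0],[0,0,0],0],[[0,0,0],[0,0,0],0]])

```text
t: 15.02
eef_pos: [0.5275, 0.3104, 0.1372]
ee_rot: [-3.141, 0.0, -1.47]
force: [-0.4, 2.1, 5.5]
width: 0.0003
```

Request:
arm_command(motion=[[[0,0,3],[0,0,0],0],[[0,0,3],[0,0,0],0],[[0,0,3],[0,0,0],0],[[0,0,2.5],[0,0,0],0],[[0,0,0],[0,0,0],0],[[0,0,0],[0,0,0],0],[[0,0,0],[0,0,0],0],[[0,0,0],[0,0,0],0]])

```text
t: 15.68
eef_pos: [0.5276, 0.3115, 0.1268]
ee_rot: [-3.14, 0.002, -1.47]
force: [-4.1, 4.7, 11.0]
width: 0.0002
```

Run:
```python
from h import *
s=arm.get_state();print(s['t'],s['eef_pos'],s['force'])
a=arm.grab_frame('scene');b=arm.grab_frame('side');save(a,'scene8');save(b,'side8')
f=lambda i,k:cv2.resize(i,None,fx=k,fy=k,interpolation=cv2.INTER_CUBIC)
o=np.hstack([f(a[110:250,180:310,::-1],3),f(b[135:275,245:335,::-1],3)])
cv2.imwrite('pics/crop8.png',o)
```

```text
15.6833 [0.52760686 0.31147359 0.12683013] [-4.13178259  4.68725858 10.98953797]
```

View pics/crop8.png

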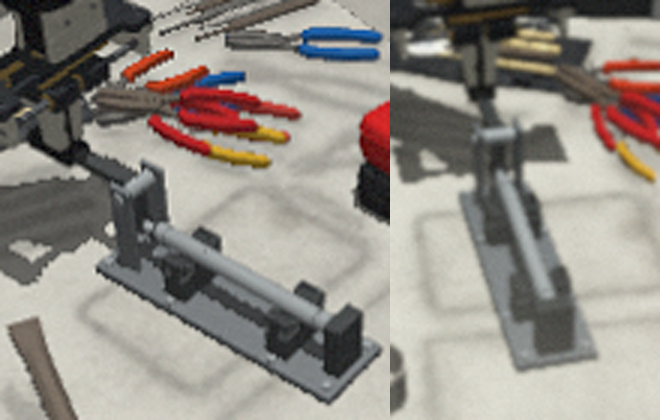

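Request:
arm_command(motion=[[[0,0,1],[0,0,0],0],[[0,0,1],[0,0,0],0],[[0,0,0],[0,0,0],0],[[0,0,0],[0,0,0],0],[[0,0,0],[0,0,0],0],[[0,0,0],[0,0,0],0],[[0,0,0],[0,0,0],0],[[0,0,0],[0,0,0],0]])

```text
t: 16.45
eef_pos: [0.5276, 0.3116, 0.1251]
ee_rot: [-3.14, 0.002, -1.47]
force: [-4.6, 5.8, 12.6]
width: 0.0002
```

Run:
```python
from h import *
s=arm.get_state();print(s['t'],s['eef_pos'],s['force'])
S,D=cam('scene'),cam('side')
# shaft handle-end, predicted if home (top of end) vs picture
y=np.array([-.1002,.995,0]);H=np.array([.5485,.0997,.0507])
for t in (0,.006): print(t,[((proj(S,[H+y*(k+t)])[0]-[180,110])*3).round(1) for k in(.1,-.1)],[((proj(D,[H+y*(k+t)])[0]-[245,135])*3).round(1)+[390,0] for k in(.1,-.1)])
```

```text
16.45 [0.52761433 0.31162997 0.12513752] [-4.5613736   5.80555684 12.55464474]
0 [array([156. , 232.6]), array([327.4, 326.3])] [array([501.3, 180. ]), array([548.5, 304.2])]
0.006 [array([151.2, 230. ]), array([321.9, 323.3])] [array([500.1, 176.7]), array([546.9, 300.1])]
```

```bash
python3 -c "
from h import *
arm.job_done();s=arm.get_state();print(s['t'],s['eef_pos'],s['force'])"
```

```text
the job is handed in; nothing more can be done
the job is handed in; nothing more can be done
```

I laid the shaft in both V-blocks and let go of it with the handle still up, about 6 mm clear of the end stop. I then pressed the handle level with closed fingers and handed the job in at about 16.5 s with the fingers still holding it down. The tool reported no verdict.

- **Handle:** at the last reading the TCP was at z = 0.125, which puts the fingertips at 103 mm (level is 103.7 mm). The upward force was 12.6 N, about what the handle should need at level with the shaft clamped. The handle angle was worked out from the fingertip height, not read directly.
- **Shaft:** its handle-side end was at (158,233) in the last scene crop, taken before a final 2 mm press. Fully home predicts (156,233), and 6 mm out predicts (151,230), so it looks home against the stop.
- **Plunger:** its force on the shaft could not be measured. I inferred it from the push on the handle.
- **Bystanders:** the tool passed well clear of the tin, chisel and punch, but I did not measure their positions again at the end.
- **Disagreements:** my camera estimate of the V axis was about 1 to 1.5 mm off sideways. Contact force showed this during seating and I corrected it. Fingers pressing the pad also saw 5–6 N sideways, mostly friction I think, and the fingers did not slip.

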